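Pack up a sprung flask rest

TASK

Pack up the sprung flask rest: set the thick aluminium plate flat, centred and square on its platform and let go, then press down on the plate's top so that the platform sinks more than half of its 10 mm travel for about half a second, and let it come back up. Then set the wider white disc flat on the middle of the plate, let go, and press that down the same way before leaving the stack. Do not drop the pieces, and leave the thin plate, the narrow disc and the bottle where they are.

Things in the scene. Friction and masses are not known exactly. Their poses are not given: they have to be found in the camera images.
- seat (a point): centre of the top face of the rest's platform, a flat grey rectangle 100 mm along its x by 70 mm along its y and 8 mm thick, on a fixed dark steel base 120 x 90 mm; z up. The top face is 58 mm above the bench at rest and sinks when pressed. The rest cannot shift or turn.
- platform (a joint): how far the platform is pressed down, in m: 0 at rest (up), 0.010 at its stop. It moves straight down only. A spring lifts it (3 N preload, 1.5 N per mm); its own weight and that of the pieces lower it by at most 2 mm, and from there 4 to 8 N on top brings it past 0.005 and about 15 N to the stop.
- plate: the thick aluminium plate: 80 mm along its x, 50 mm along its y, 24 mm thick, lying flat and loose on the bench, about 0.26 kg; origin at the centre of its underside, z up.
- disc: the wider white plastic disc: solid, 50 mm diameter, 22 mm thick, lying flat and loose on the bench, about 0.1 kg; origin at the centre of its underside, z (its axis) up.
- thin_plate: bystander: a thin aluminium plate of the same outline, 80 x 50 mm but only 10 mm thick, loose on the bench; origin at the centre of its underside.
- small_disc: bystander: the narrow white plastic disc, 30 mm diameter, 22 mm thick, loose on the bench; origin at the centre of its underside.
- bottle: bystander: a white bottle with a blue cap, 60 mm diameter, 110 mm high, standing on the bench; origin at the centre of its underside.
Things that resemble listed ones, but are neither listed nor needed, are in the scene too. Leave any green look-alike of the disc alone. Several things look just like the plate: the one meant starts farthest to the robot's left.

How it is judged:
On the way, in this order (a step that is already met when the one before it is completed fails the run):
1. the thick plate lies flat on the platform, let go (horizontal distance between plate and seat below 0.015 m and z of plate in the frame of seat between -0.004 and 0.004 m and angle between plate's own z axis and vertical below 0.1 rad and angle between the x axis of plate and the x axis of seat, either way round below 0.26 rad and contact force between each of the fingers, the arm and plate below 0.1 N and value of joint platform below 0.004 m), for 0.2 s.
2. the plate is pressed so that the platform sinks more than 5 mm, before the disc is added (horizontal distance between plate and seat below 0.015 m and z of plate in the frame of seat between -0.004 and 0.004 m and angle between plate's own z axis and vertical below 0.1 rad and angle between the x axis of plate and the x axis of seat, either way round below 0.26 rad and value of joint platform above 0.005 m and contact force between any of the fingers, the arm and plate above 1 N and horizontal distance between disc and plate above 0.06 m), for 0.2 s.
3. the wider disc lies flat on the plate, let go, the platform up again (all of step 1 and horizontal distance between disc and plate below 0.015 m and z of disc in the frame of plate between 0.02 and 0.028 m and angle between disc's own z axis and vertical below 0.1 rad and contact force between each of the fingers, the arm and disc below 0.1 N), for 0.2 s.
4. the disc is pressed so that the platform sinks more than 5 mm (horizontal distance between plate and seat below 0.015 m and z of plate in the frame of seat between -0.004 and 0.004 m and angle between each of plate, disc's own z axis and vertical below 0.1 rad and angle between the x axis of plate and the x axis of seat, either way round below 0.26 rad and horizontal distance between disc and plate below 0.015 m and z of disc in the frame of plate between 0.02 and 0.028 m and value of joint platform above 0.005 m and contact force between any of the fingers, the arm and disc above 1 N), for 0.2 s.
At the end, for the whole second after the job is handed in: Thick plate flat on the platform, centred within 15 mm, square within 15 degrees; wider disc flat on the plate, centred within 15 mm; flat means within 0.1 rad; both at rest, platform up (pressed in under 4 mm); thin plate, narrow disc and bottle within 20 mm of their starts (horizontal distance between plate and seat below 0.015 m and z of plate in the frame of seat between -0.004 and 0.004 m and angle between each of plate, disc's own z axis and vertical below 0.1 rad and angle between the x axis of plate and the x axis of seat, either way round below 0.26 rad and horizontal distance between disc and plate below 0.015 m and z of disc in the frame of plate between 0.02 and 0.028 m and value of joint platform below 0.004 m and linear speed of each of plate, disc below 0.02 m/s and distance of each of thin_plate, small_disc, bottle from where it was at the start of the episode below 0.02 m); the robot touches nothing.
It fails at once if a bystander (thin plate, narrow disc or bottle) is moved by more than 20 mm (distance of any of thin_plate, small_disc, bottle from where it was at the start of the episode above 0.02 m).
It fails at once if the plate or the disc is dropped (falls free faster than 0.7 m/s, a drop of some 25 mm) ((contact force between each of the fingers, the arm and plate below 0.1 N and linear speed of plate above 0.7 m/s) or (contact force between each of the fingers, the arm and disc below 0.1 N and linear speed of disc above 0.7 m/s)).
It also fails if it takes over 72 s, if anything falls off the work surface, if the arm or the gripper's body presses on something with over 40 N, if the wrist force passes 120 N, or if a joint passes its speed limit or range.

ROBOT

A 7-joint arm with a two-finger parallel gripper is mounted at the origin on the work surface. World frame = base frame: x ahead of the robot, y to its left, z up, the work surface at z = 0. Lengths are in m, angles in rad, forces in N, time in s.
With the tool pointing down it reaches from about 0.4 to 0.85 m from the base axis. Payload 10.4 kg.
Tool frame: the origin (TCP) lies between the finger pads; the fingertips stand 14 mm ahead of it and the grasp point (between the pads) lies 5 mm behind it; z points along the fingers, y is the direction in which the jaws open and shut (so a half turn about z gives the same grasp; the last joint's range is limited). The gripper opens to 87 mm and grips with 3 to 60 N. Pads are 19 mm wide; open, the fingers measure 117 mm over their backs; the gripper's body (75 mm by 190 mm) begins 51 mm behind the grasp point.
Start: joints at [-1.133, 0.332, -0.065, 1.46, 0.022, 1.35, -0.088], TCP at [0.278, 0.56, 0.237] pointing down, gripper open.
Joint ranges: [-2.6, 2.6], [-0.5, 2.12], [-1.47, 1.34], [0.16, 2.42], [-1.27, 4.41], [0.06, 2.06], [-2.6, 2.6]. Speed limits (rad/s): [2.22, 2.22, 2.79, 2.79, 3.14, 3.14, 3.14].

INTERFACE

Orientations are given as a unit quaternion [x, y, z, w].
In Python, from bench import readout, camera, calibration, order gives the robot as it stands.
- The arm moves only by the tool apply_moves, never from a script. Its argument "deltas" is a list of rows, each an object with "translation": the shift along the world's x, y, z in m, a list of three; "turn": the turn, a rotation vector about the world's x, y, z in rad, a list of three; "hand": the finger opening in m, from 0 to 0.087. A call has 1 to 5 rows; each row shifts and turns the pose as measured when the row begins; what a row does not reach is not made up. A row lasts 1/10 s, in which the tool goes at most 50 mm and 8.59 degrees, less where a joint would pass 70% of its speed; a pose out of reach is approached as far as the arm can. A call with a gripper value outside its range is refused whole. The fingers move at their own pace and stop on an object; "newtons" is the grip in N (left out, the last holds). Time passes only in rows, so rows that do not move let the fingers close. It gives the time, the measured TCP pose, the force and the opening at its end, in the units of the state.
- readout.read_state(): the state, without advancing time (a new reading comes with each control period).
- camera(name): name is "scene" or "top" or "wrist"; returns the picture (480x640x3 uint8, red, green, blue); there is no depth.
- calibration(name): a dict with "fx", "fy", "cx", "cy" (pixels), "D" ([k1, k2, p1, p2, k3] as OpenCV has them; the pictures are not rectified), "extrinsics" (4x4, takes a point from world to camera coordinates). Camera axes: x right, y down, z forward; pixel columns grow to the right and rows downward; lengths in m; the calibration is good to about 2 mm. A picture is of the moment at which its call begins: read the wrist's pose just before it. calibration takes no time and is no camera call; for the wrist camera it gives the pose at the moment of the call.
- order.close_job(): hands the job in, once; it reports no verdict.
The state is a dict: "time": time; "joint_positions": joint angles; "joint_vel": joint speeds; "joint_torque": joint torques, N m; "ee_pos": TCP position; "eef_rot": TCP orientation; "ft_force": force on the tool from outside, world axes, zero at the start; "torque": the same for the moment, N m; "width": finger opening in m.
Only numpy, scipy, OpenCV 4.12 (cv2) and the standard library are available. Lean on these libraries where they do the work, as an engineer would, in place of code of your own. Each camera call takes 0.05 s, during which the arm holds its last target. There are 200 camera calls.

## Working session

There is one attempt and no reset: what is moved stays moved. The work goes in short steps, Python scripts to look and compute and a tool call to move; the robot and the scene stay as the last step left them, time stands still between calls to the robot, and variables do not carry over. Pictures are saved under pics/ and viewed, about 8 in all and at most 12, crops included, and the job is handed in when it is done.

Besides the shell and the picture viewer there is one more tool, called after "Request:" by a JSON object that holds its "fn" and its "kwargs". apply_moves: Moves the arm, as the interface text tells. Its arguments: {"type":"object","properties":{"deltas":{"type":"array","items":{"type":"object","properties":{"translation":{"type":"array","items":{"type":"number"}},"turn":{"type":"array","items":{"type":"number"}},"hand":{"type":"number"}}}},"newtons":{"type":"number"}},"required":["deltas"]}

```bash
mkdir -p pics; python3 - <<'E'
from bench import readout,camera,calibration
import cv2,numpy as np
s=readout.read_state();print(s['time'],s['ee_pos'],s['eef_rot'],s['width'])
for n in('top','scene'):
    im=camera(n);cv2.imwrite(f'pics/{n}0.png',im[:,:,::-1]);c=calibration(n);print(n,c)
E
```

```text
0.0 [0.27775864 0.55946944 0.23572296] [ 2.28365499e-01  9.73575194e-01 -7.23295253e-04 -1.31841186e-04] 0.08691923905968565
top {'fx': 620.1363767997008, 'fy': 620.1363767997008, 'cx': 338.0270540150293, 'cy': 239.83194722406722, 'D': array([0.0137411, 0.       , 0.       , 0.       , 0.       ]), 'extrinsics': array([[-1.90056766e-02, -9.99818548e-01, -1.28626592e-03,
        -6.67030329e-02],
       [-9.81801382e-01,  1.89062922e-02, -1.88967191e-01,
         4.77432155e-01],
       [ 1.88957221e-01, -2.32859166e-03, -9.81982559e-01,
         1.28637797e+00],
       [ 0.00000000e+00,  0.00000000e+00,  0.00000000e+00,
         1.00000000e+00]])}
scene {'fx': 442.10604826413163, 'fy': 442.10604826413163, 'cx': 328.7594074677323, 'cy': 236.4454294442653, 'D': array([0.02919535, 0.        , 0.        , 0.        , 0.        ]), 'extrinsics': array([[-0.83785605,  0.54584023, -0.00746209,  0.45480596],
       [ 0.39329201,  0.59410435, -0.7016847 , -0.08433757],
       [-0.37857448, -0.59084555, -0.71244852,  1.07035474],
       [ 0.        ,  0.        ,  0.        ,  1.        ]])}
```

View pics/top0.png

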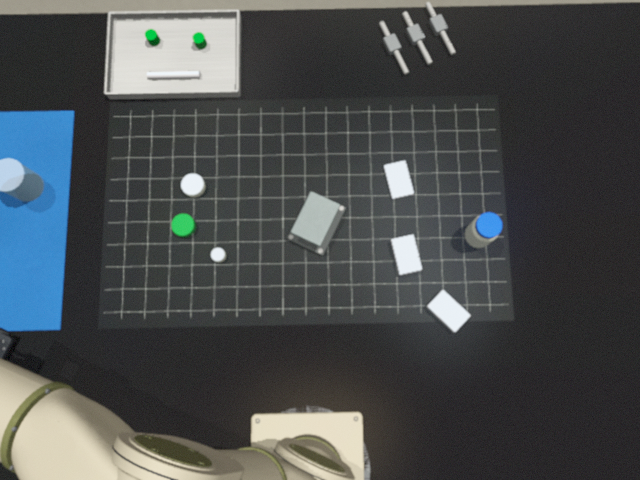

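View pics/scene0.png

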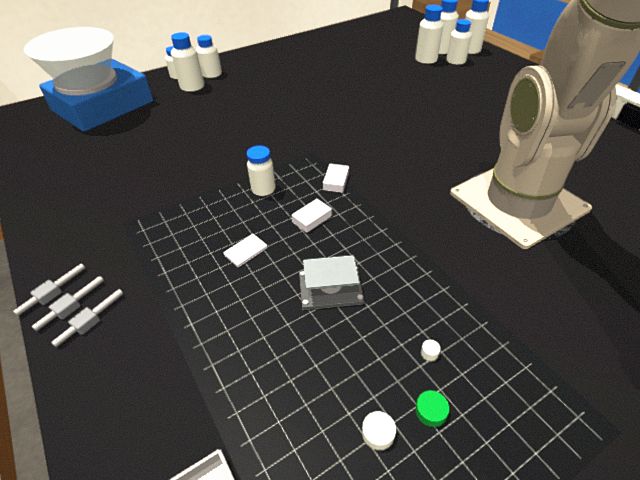

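Top view: the thick candidates are at (406,254) and (449,311), and the thin plate is at (399,179) because it looks flat in the scene view. The wanted plate is the left one, at (406,254). The wide white disc is at (192,184), the rest at (318,222), the narrow disc at (218,255) and the bottle at (484,230).

```bash
cat > h.py <<'E'
from bench import readout,camera,calibration
import cv2,numpy as np
from scipy.spatial.transform import Rotation as R
def ray(c,px,z):
    K=np.array([[c['fx'],0,c['cx']],[0,c['fy'],c['cy']],[0,0,1]])
    p=cv2.undistortPoints(np.array(px,float).reshape(-1,1,2),K,c['D'])[:,0]
    T=c['extrinsics'];Rm=T[:3,:3];o=-Rm.T@T[:3,3]
    d=np.c_[p,np.ones(len(p))]@Rm
    return (o+d*((z-o[2])/d[:,2])[:,None])
def blobs(m,amin=100):
    cs,_=cv2.findContours(m.astype('uint8'),cv2.RETR_EXTERNAL,cv2.CHAIN_APPROX_NONE)
    return [k for k in cs if cv2.contourArea(k)>amin]
def rect(c,k,z):
    P=ray(c,k[:,0],z)[:,:2]
    (cx,cy),(w,h),a=cv2.minAreaRect((P*1000).astype('float32'))
    if w<h:w,h,a=h,w,a+90
    return np.array([cx,cy]),w,h,(a+90)%180-90  # angle of the long axis from world x, deg
def say():
    s=readout.read_state();r=R.from_quat(s['eef_rot']).as_matrix()
    print('t',round(s['time'],2),'tcp',s['ee_pos'].round(4) if hasattr(s['ee_pos'],'round') else s['ee_pos'],'jaw yaw',np.degrees(np.arctan2(r[1,1],r[0,1])).round(2),'zaxis',r[:,2].round(3),'w',round(s['width'],4),'f',np.round(s['ft_force'],1))
E
python3 - <<'E'
from h import *
im=cv2.imread('pics/top0.png');c=calibration('top');say()
hsv=cv2.cvtColor(im,cv2.COLOR_BGR2HSV);roi=np.zeros(im.shape[:2],bool);roi[105:340,120:510]=1
for n,m,z in(('white',(hsv[...,2]>190)&(hsv[...,1]<40),.024),('grey',(hsv[...,2]>110)&(hsv[...,2]<185)&(hsv[...,1]<60),.058)):
    m=cv2.morphologyEx((m&roi).astype('uint8'),cv2.MORPH_OPEN,np.ones((5,5)))
    for k in blobs(m):
        u=k[:,0].mean(0).round();print(n,u,[np.round(q,1) for q in rect(c,k,z)],'circ',cv2.minEnclosingCircle(k[:,0])[1]); 
print(im[222,318],im[254,406],im[184,192],im[179,399])
E
```

```text
t 0.1 tcp [0.2778 0.5595 0.2358] jaw yaw 63.6 zaxis [-0.001 -0.001 -1.   ] w 0.0871 f [-0.3 -0.1  0.2]
white [449. 310.] [array([ 322.7, -309.2]), np.float64(80.0), np.float64(50.5), np.float64(43.2)] circ 20.361125946044922
white [217. 254.] [array([453.9, 187.6]), np.float64(26.8), np.float64(26.1), np.float64(0.9)] circ 6.800835609436035
white [406. 254.] [array([ 446.1, -223.6]), np.float64(80.4), np.float64(50.6), np.float64(11.3)] circ 20.558408737182617
white [192. 184.] [array([612.7, 245.9]), np.float64(49.2), np.float64(46.0), np.float64(88.9)] circ 11.350347518920898
white [398. 179.] [array([ 615.4, -212.9]), np.float64(79.4), np.float64(49.9), np.float64(11.9)] circ 19.448749542236328
grey [475. 237.] [array([ 474.1, -366.6]), np.float64(53.7), np.float64(33.6), np.float64(39.8)] circ 12.767314910888672
grey [330. 229.] [array([496.9, -59.9]), np.float64(94.0), np.float64(15.3), np.float64(-27.0)] circ 21.708393096923828
[187 191 181] [246 241 234] [247 242 236] [245 239 233]
```

```bash
python3 - <<'E'
from h import *
im=cv2.imread('pics/top0.png');c=calibration('top')
g=cv2.cvtColor(im,cv2.COLOR_BGR2GRAY);roi=np.zeros(g.shape,bool);roi[180:265,280:355]=1
for lo in(120,140,150,160,170):
    m=cv2.morphologyEx(((g>lo)&roi).astype('uint8'),cv2.MORPH_OPEN,np.ones((7,7)))
    for k in blobs(m,400): print(lo,[np.round(q,1) for q in rect(c,k,.058)])
print([q for q in calibration('wrist').items()])
cv2.imwrite('pics/rest.png',cv2.resize(im[180:265,275:360],None,fx=6,fy=6,interpolation=2))
E
```

```text
120 [array([523.4, -29.7]), np.float64(105.6), np.float64(74.7), np.float64(-26.5)]
140 [array([522.6, -28.1]), np.float64(100.7), np.float64(70.5), np.float64(-26.5)]
150 [array([522.6, -27.7]), np.float64(99.6), np.float64(69.8), np.float64(-26.5)]
160 [array([522.6, -28. ]), np.float64(98.9), np.float64(68.5), np.float64(-26.5)]
170 [array([522.5, -28. ]), np.float64(97.6), np.float64(66.7), np.float64(-26.5)]
[('fx', 354.2867766306983), ('fy', 354.2867766306983), ('cx', 319.4327565594964), ('cy', 238.8595462373767), ('D', array([0.00659458, 0.        , 0.        , 0.        , 0.        ])), ('extrinsics', array([[ 4.43750807e-01,  8.96149957e-01, -6.89746721e-04,
        -6.26146984e-01],
       [ 8.55969562e-01, -4.23626353e-01,  2.96406514e-01,
        -3.66080257e-02],
       [ 2.65332490e-01, -1.32121032e-01, -9.55061622e-01,
         3.90519038e-01],
       [ 0.00000000e+00,  0.00000000e+00,  0.00000000e+00,
         1.00000000e+00]]))]
```

View pics/rest.png

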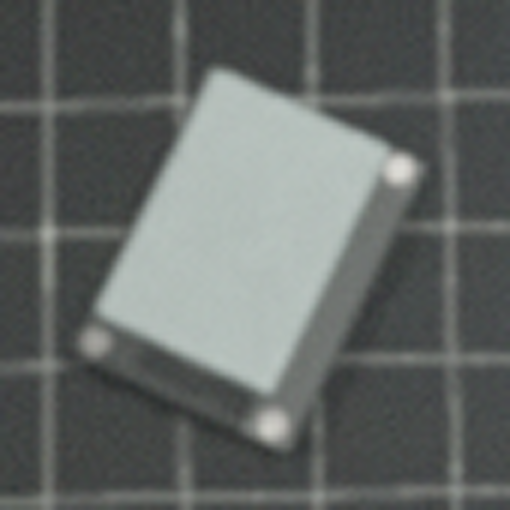

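Request:
{"fn": "apply_moves", "kwargs": {"deltas": [{"translation": [0.017,-0.036,-0.003],"turn": [0,0,0.033],"hand": 0.087},{"translation": [0.017,-0.036,-0.003],"turn": [0,0,0.033],"hand": 0.087},{"translation": [0.017,-0.036,-0.003],"turn": [0,0,0.033],"hand": 0.087},{"translation": [0.017,-0.036,-0.003],"turn": [0,0,0.033],"hand": 0.087},{"translation": [0.017,-0.036,-0.003],"turn": [0,0,0.033],"hand": 0.087}]}}

```text
time: 0.6
ee_pos: [0.3594, 0.3773, 0.2174]
eef_rot: [0.139, 0.99, -0.002, -0.002]
ft_force: [0.5, -0.5, -0.7]
width: 0.0871
```

Request:
{"fn": "apply_moves", "kwargs": {"deltas": [{"translation": [0.017,-0.036,-0.003],"turn": [0,0,0.033],"hand": 0.087},{"translation": [0.017,-0.036,-0.003],"turn": [0,0,0.033],"hand": 0.087},{"translation": [0.017,-0.036,-0.003],"turn": [0,0,0.033],"hand": 0.087},{"translation": [0.017,-0.036,-0.003],"turn": [0,0,0.033],"hand": 0.087},{"translation": [0.017,-0.036,-0.003],"turn": [0,0,0.033],"hand": 0.087}]}}

```text
time: 1.1
ee_pos: [0.4458, 0.1886, 0.2008]
eef_rot: [0.054, 0.999, -0.002, -0.002]
ft_force: [1.3, -0.4, -1.0]
width: 0.0872
```

Request:
{"fn": "apply_moves", "kwargs": {"deltas": [{"translation": [0,-0.042,0],"turn": [0,0,0.033],"hand": 0.087},{"translation": [0,-0.042,0],"turn": [0,0,0.033],"hand": 0.087},{"translation": [0,-0.042,0],"turn": [0,0,0.033],"hand": 0.087},{"translation": [0,-0.042,0],"turn": [0,0,0.033],"hand": 0.087},{"translation": [0,-0.042,0],"turn": [0,0,0.033],"hand": 0.087}]}}

```text
time: 1.6
ee_pos: [0.4451, -0.0303, 0.1992]
eef_rot: [-0.032, 0.999, -0.003, -0.003]
ft_force: [0.9, -0.1, 1.0]
width: 0.0872
```

Request:
{"fn": "apply_moves", "kwargs": {"deltas": [{"translation": [0,-0.04,0],"turn": [0,0,0.03],"hand": 0.087},{"translation": [0,-0.04,0],"turn": [0,0,0.03],"hand": 0.087},{"translation": [0,-0.04,0],"turn": [0,0,0.03],"hand": 0.087},{"translation": [0,-0.04,0],"turn": [0,0,0.03],"hand": 0.087},{"translation": [0,-0.025,0],"turn": [0,0,0.01],"hand": 0.087}]}}

```text
time: 2.1
ee_pos: [0.4422, -0.2252, 0.199]
eef_rot: [-0.099, 0.995, -0.003, -0.003]
ft_force: [0.3, 0.5, 0.8]
width: 0.0867
```

Request:
{"fn": "apply_moves", "kwargs": {"deltas": [{"translation": [0,0,0],"turn": [0,0,0],"hand": 0.087}]}}

```text
time: 2.2
ee_pos: [0.4411, -0.2288, 0.1989]
eef_rot: [-0.096, 0.995, -0.004, -0.003]
ft_force: [-0.1, -0.6, -0.4]
width: 0.0868
```

```bash
python3 - <<'E'
from h import *
say();c=calibration('wrist');im=camera('wrist')[:,:,::-1];cv2.imwrite('pics/w1.png',im)
g=cv2.cvtColor(im,cv2.COLOR_BGR2GRAY)
for t in (170,200):
  for k in blobs(cv2.morphologyEx((g>t).astype('uint8'),cv2.MORPH_OPEN,np.ones((5,5))),800): print(t,k[:,0].mean(0).round(),[np.round(q,1) for q in rect(c,k,.024)])
E
```

```text
t 2.2 tcp [ 0.4411 -0.2288  0.1989] jaw yaw 101.06 zaxis [-0.005 -0.008 -1.   ] w 0.0868 f [-0.1 -0.6 -0.4]
170 [304. 380.] [array([ 621.3, -209.7]), np.float64(52.9), np.float64(48.6), np.float64(11.5)]
170 [174. 353.] [array([ 612.3, -352.4]), np.float64(91.3), np.float64(13.4), np.float64(-78.7)]
170 [ 97. 271.] [array([ 532.5, -432.6]), np.float64(68.2), np.float64(58.9), np.float64(-78.8)]
170 [141. 238.] [array([ 490.5, -385.7]), np.float64(78.0), np.float64(70.9), np.float64(-43.8)]
170 [327. 226.] [array([ 446.6, -220. ]), np.float64(80.4), np.float64(51.0), np.float64(11.8)]
170 [256.  65.] [array([ 323.8, -305.1]), np.float64(80.6), np.float64(51.7), np.float64(45.1)]
200 [304. 380.] [array([ 621.3, -209.7]), np.float64(52.9), np.float64(48.6), np.float64(11.5)]
200 [134. 247.] [array([ 503.5, -398.5]), np.float64(69.9), np.float64(36.0), np.float64(47.0)]
200 [327. 226.] [array([ 446.6, -220. ]), np.float64(80.6), np.float64(50.8), np.float64(12.0)]
200 [257.  65.] [array([ 323.5, -304.9]), np.float64(80.3), np.float64(50.9), np.float64(45.1)]
```

View pics/w1.png

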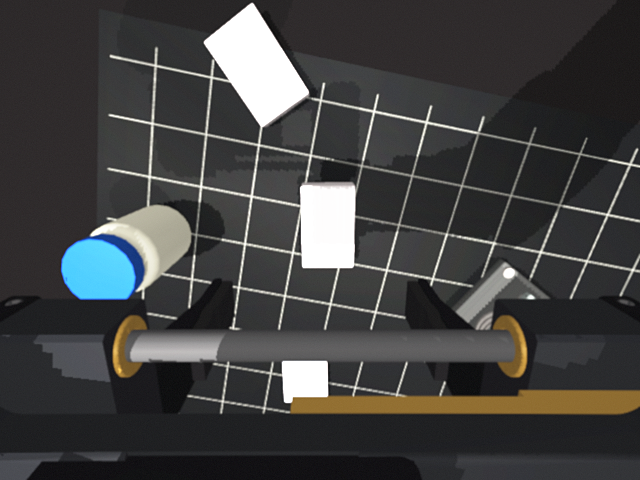

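```bash
python3 - <<'E'
from h import *
im=cv2.imread('pics/top0.png');c=calibration('top')
for n,c in(('top0',calibration('top')),('w1',calibration('wrist'))):
    im=cv2.imread(f'pics/{n}.png');h=cv2.cvtColor(im,cv2.COLOR_BGR2HSV)
    m=(h[...,0]>95)&(h[...,0]<120)&(h[...,1]>150)&(h[...,2]>100)
    if n=='top0': m[:,:400]=0
    for k in blobs(m,200): u=cv2.minEnclosingCircle(k[:,0])[0];print(n,u,ray(c,[u],.11))
E
```

```text
top0 (489.0882263183594, 224.61764526367188) [[ 0.48943469 -0.38574968  0.11      ]]
w1 (101.66470336914062, 268.33294677734375) [[ 0.4857723 -0.3769398  0.11     ]]
```

Request:
{"fn": "apply_moves", "kwargs": {"deltas": [{"translation": [0.002,0.004,-0.025],"turn": [0.004,-0.0025,0.004],"hand": 0.08},{"translation": [0.002,0.003,-0.025],"turn": [0.004,-0.0025,0.004],"hand": 0.08},{"translation": [0,0,-0.025],"turn": [0,0,0],"hand": 0.08},{"translation": [0,0,-0.01],"turn": [0,0,0],"hand": 0.08},{"translation": [0,0,0],"turn": [0,0,0],"hand": 0.08}]}}

```text
time: 2.75
ee_pos: [0.4465, -0.2137, 0.1111]
eef_rot: [-0.103, 0.995, 0.002, 0.0]
ft_force: [-0.2, 0.9, 1.2]
width: 0.08
```

```bash
python3 - <<'E'
from h import *
say()
E
```

```text
t 2.75 tcp [ 0.4465 -0.2137  0.1111] jaw yaw 101.87 zaxis [ 0.     0.004 -1.   ] w 0.08 f [-0.2  0.9  1.2]
```

Request:
{"fn": "apply_moves", "kwargs": {"deltas": [{"translation": [0,-0.004,-0.02],"turn": [0,0,0],"hand": 0.08},{"translation": [0,-0.004,-0.025],"turn": [-0.002,0,-0.002],"hand": 0.08},{"translation": [0,0,-0.02],"turn": [0,0,0],"hand": 0.08},{"translation": [0,0,-0.01],"turn": [0,0,0],"hand": 0.08},{"translation": [0,0,0],"turn": [0,0,0],"hand": 0.08}]}}

```text
time: 3.25
ee_pos: [0.4509, -0.2196, 0.0389]
eef_rot: [-0.104, 0.995, 0.001, 0.004]
ft_force: [-0.4, 0.5, 0.6]
width: 0.0797
```

```bash
python3 - <<'E'
from h import *
say()
E
```

```text
t 3.25 tcp [ 0.4509 -0.2196  0.0389] jaw yaw 101.99 zaxis [ 0.007  0.003 -1.   ] w 0.0797 f [-0.4  0.5  0.6]
```

Request:
{"fn": "apply_moves", "kwargs": {"deltas": [{"translation": [-0.002,-0.001,-0.008],"turn": [-0.002,0.004,-0.003],"hand": 0.08},{"translation": [-0.002,-0.001,-0.008],"turn": [0,0.002,-0.002],"hand": 0.08},{"translation": [0,0,-0.004],"turn": [0,0,0],"hand": 0.08},{"translation": [0,0,0],"turn": [0,0,0],"hand": 0.08}]}}

```text
time: 3.65
ee_pos: [0.4486, -0.2217, 0.0202]
eef_rot: [-0.102, 0.995, -0.0, 0.002]
ft_force: [-0.1, 0.2, -0.2]
width: 0.0799
```

```bash
python3 - <<'E'
from h import *
say()
E
```

```text
t 3.65 tcp [ 0.4486 -0.2217  0.0202] jaw yaw 101.72 zaxis [ 0.005  0.    -1.   ] w 0.0799 f [-0.1  0.2 -0.2]
```

Request:
{"fn": "apply_moves", "kwargs": {"deltas": [{"translation": [-0.002,0,-0.002],"turn": [0,0.004,0],"hand": 0.06},{"translation": [0,0,0],"turn": [0,0,0],"hand": 0.045},{"translation": [0,0,0],"turn": [0,0,0],"hand": 0.04},{"translation": [0,0,0],"turn": [0,0,0],"hand": 0.04},{"translation": [0,0,0],"turn": [0,0,0],"hand": 0.04}], "newtons": 25}}

```text
time: 4.15
ee_pos: [0.4469, -0.2218, 0.0188]
eef_rot: [-0.102, 0.995, 0.0, 0.001]
ft_force: [0.2, 0.8, -1.9]
width: 0.0497
```

```bash
python3 - <<'E'
from h import *
say()
E
```

```text
t 4.15 tcp [ 0.4469 -0.2218  0.0188] jaw yaw 101.72 zaxis [ 0.001  0.    -1.   ] w 0.0497 f [ 0.2  0.8 -1.9]
```

Request:
{"fn": "apply_moves", "kwargs": {"deltas": [{"translation": [0,0,0.02],"turn": [0,0,0],"hand": 0.04},{"translation": [0,0,0.04],"turn": [0,0,0],"hand": 0.04},{"translation": [0,0,0.04],"turn": [0,0,0],"hand": 0.04},{"translation": [0.01,0.025,0.02],"turn": [0,0,-0.07],"hand": 0.04},{"translation": [0.01,0.03,0],"turn": [0,0,-0.1],"hand": 0.04}]}}

```text
time: 4.65
ee_pos: [0.4627, -0.1691, 0.1416]
eef_rot: [-0.011, 1.0, 0.001, -0.002]
ft_force: [0.7, 0.2, -3.2]
width: 0.0494
```

Request:
{"fn": "apply_moves", "kwargs": {"deltas": [{"translation": [0.012,0.03,0],"turn": [0,0,-0.1],"hand": 0.04},{"translation": [0.012,0.03,0],"turn": [0,0,-0.1],"hand": 0.04},{"translation": [0.012,0.03,0],"turn": [0,0,-0.1],"hand": 0.04},{"translation": [0.01,0.02,0],"turn": [0,0,-0.1],"hand": 0.04},{"translation": [0,0,0],"turn": [0,0,0],"hand": 0.04}]}}

```text
time: 5.15
ee_pos: [0.51, -0.0501, 0.1419]
eef_rot: [0.195, 0.981, 0.002, -0.001]
ft_force: [0.1, 0.4, -3.3]
width: 0.0502
```

```bash
python3 - <<'E'
from h import *
say()
E
```

```text
t 5.15 tcp [ 0.51   -0.0501  0.1419] jaw yaw 67.47 zaxis [-0.002  0.005 -1.   ] w 0.0502 f [ 0.1  0.4 -3.3]
```

Request:
{"fn": "apply_moves", "kwargs": {"deltas": [{"translation": [0.006,0.011,-0.01],"turn": [-0.003,-0.001,-0.035],"hand": 0.04},{"translation": [0.006,0.011,-0.015],"turn": [-0.002,-0.001,-0.034],"hand": 0.04},{"translation": [0,0,-0.01],"turn": [0,0,0],"hand": 0.04},{"translation": [0,0,-0.005],"turn": [0,0,0],"hand": 0.04},{"translation": [0,0,0],"turn": [0,0,0],"hand": 0.04}]}}

```text
time: 5.65
ee_pos: [0.5203, -0.0302, 0.0995]
eef_rot: [0.228, 0.974, -0.001, -0.001]
ft_force: [0.0, -0.2, -2.6]
width: 0.0501
```

```bash
python3 - <<'E'
from h import *
say()
E
```

```text
t 5.65 tcp [ 0.5203 -0.0302  0.0995] jaw yaw 63.65 zaxis [-0.003 -0.002 -1.   ] w 0.0501 f [ 0.  -0.2 -2.6]
```

Request:
{"fn": "apply_moves", "kwargs": {"deltas": [{"translation": [0.002,0.002,-0.008],"turn": [0.002,-0.003,0],"hand": 0.04},{"translation": [0,0,-0.006],"turn": [0,0,0],"hand": 0.04},{"translation": [0,0,-0.004],"turn": [0,0,0],"hand": 0.04},{"translation": [0,0,0],"turn": [0,0,0],"hand": 0.04}]}}

```text
time: 6.05
ee_pos: [0.5223, -0.0302, 0.081]
eef_rot: [0.229, 0.974, 0.001, 0.001]
ft_force: [0.4, -0.0, -2.7]
width: 0.0497
```

```bash
python3 - <<'E'
from h import *
say();c=calibration('wrist');cv2.imwrite('pics/w2.png',camera('wrist')[:,:,::-1])
E
```

```text
t 6.05 tcp [ 0.5223 -0.0302  0.081 ] jaw yaw 63.58 zaxis [ 0.002  0.001 -1.   ] w 0.0497 f [ 0.4 -0.  -2.7]
```

View pics/w2.png

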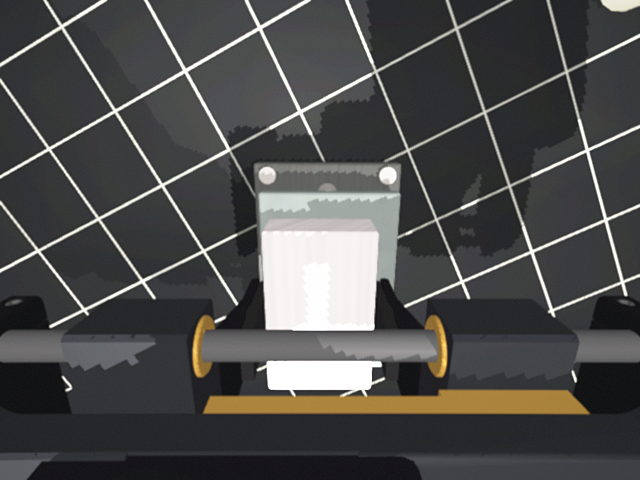

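Wrist: the held plate is over the platform. The platform's sides are at columns 259 and 400, and the plate's at 262 and 378, so it sits slightly left. I'll compute the offset.

```bash
python3 - <<'E'
from h import *
c=calibration('wrist')
u=np.array([.444,.896]);v=np.array([.896,-.444])
f=lambda px,z:(lambda p:(np.round(p@u*1000,1),np.round(p@v*1000,1)))(ray(c,px,z)[:,:2])
print('platform L,R at row 205, front',f([[259,205],[399.5,205],[328,193]],.058))
print('plate top L,R row 231, front mid',f([[263,231],[378,231],[320,231]],.0862))
print('plate bottom front',f([[320,220]],.0622), 'tcp',readout.read_state()['ee_pos'][:2]@np.c_[u,v]*1000)
g=cv2.cvtColor(cv2.imread('pics/w2.png'),6);print(g[185:240:2,320],g[205,250:270],g[205,390:410])
E
```

```text
platform L,R at row 205, front (array([177. , 245.8, 210.7]), array([435.8, 435.8, 429.9]))
plate top L,R row 231, front mid (array([182.9, 231. , 206.7]), array([440.9, 440.9, 440.9]))
plate bottom front (array([206.8]), array([442.3])) tcp [204.86842482 481.57037374]
[109 138 136 121 179 212 219 220 188 166 166 165 166 166 166 164 166 185
 195 193 194 189 190 219 241 243 242 242] [ 35  34  32  33  34  51  85  92 117 172 204 220 221 217 218 215 215 214
 215 213] [166 166 165 164 165 166 166 167 162 141  75  40  43  43  44  45  44  45
  45  46]
```

Request:
{"fn": "apply_moves", "kwargs": {"deltas": [{"translation": [0.001,0.004,-0.001],"turn": [-0.001,0.002,0],"hand": 0.04},{"translation": [0,0,-0.002],"turn": [0,0,0],"hand": 0.04},{"translation": [0,0,-0.001],"turn": [0,0,0],"hand": 0.04},{"translation": [0,0,0],"turn": [0,0,0],"hand": 0.04}]}}

```text
time: 6.5
ee_pos: [0.5241, -0.0256, 0.0776]
eef_rot: [0.228, 0.974, 0.0, 0.001]
ft_force: [0.1, -0.3, -2.2]
width: 0.0498
```

```bash
python3 - <<'E'
from h import *
say()
E
```

```text
t 6.5 tcp [ 0.5241 -0.0256  0.0776] jaw yaw 63.61 zaxis [ 0.001 -0.    -1.   ] w 0.0498 f [ 0.1 -0.3 -2.2]
```

Request:
{"fn": "apply_moves", "kwargs": {"deltas": [{"translation": [-0.001,0,-0.001],"turn": [0,0,0],"hand": 0.04},{"translation": [0,0,-0.001],"turn": [0,0,0],"hand": 0.04},{"translation": [0,0,0],"turn": [0,0,0],"hand": 0.04}]}}

```text
time: 6.8
ee_pos: [0.5232, -0.0256, 0.0759]
eef_rot: [0.228, 0.974, 0.0, 0.001]
ft_force: [-0.9, 0.4, 0.7]
width: 0.0497
```

```bash
python3 - <<'E'
from h import *
say()
E
```

```text
t 6.8 tcp [ 0.5232 -0.0256  0.0759] jaw yaw 63.61 zaxis [ 0.002  0.    -1.   ] w 0.0497 f [-0.9  0.4  0.7]
```

Request:
{"fn": "apply_moves", "kwargs": {"deltas": [{"translation": [0,0,0],"turn": [0,0,0],"hand": 0.06},{"translation": [0,0,0],"turn": [0,0,0],"hand": 0.065},{"translation": [0,0,0.01],"turn": [0,0,0],"hand": 0.065},{"translation": [0,0,0.03],"turn": [0,0,0],"hand": 0.065},{"translation": [0,0,0.03],"turn": [0,0,0],"hand": 0.065}]}}

```text
time: 7.3
ee_pos: [0.5215, -0.0261, 0.1464]
eef_rot: [0.229, 0.974, -0.001, -0.001]
ft_force: [0.7, 0.5, 0.9]
width: 0.0645
```

Request:
{"fn": "apply_moves", "kwargs": {"deltas": [{"translation": [0,0,0],"turn": [0,0,0],"hand": 0.03},{"translation": [0,0,0],"turn": [0,0,0],"hand": 0},{"translation": [0,0,0],"turn": [0,0,0],"hand": 0},{"translation": [0,0,0],"turn": [0,0,0],"hand": 0},{"translation": [0,0,0],"turn": [0,0,0],"hand": 0}]}}

```text
time: 7.8
ee_pos: [0.5233, -0.0263, 0.1504]
eef_rot: [0.229, 0.973, 0.0, 0.001]
ft_force: [-0.4, -0.1, 0.2]
width: 0.0331
```

```bash
python3 - <<'E'
from h import *
say();c=calibration('wrist');im=camera('wrist')[:,:,::-1];cv2.imwrite('pics/w3.png',im)
E
```

```text
t 7.8 tcp [ 0.5233 -0.0263  0.1504] jaw yaw 63.54 zaxis [ 0.003 -0.    -1.   ] w 0.0331 f [-0.4 -0.1  0.2]
```

View pics/w3.png

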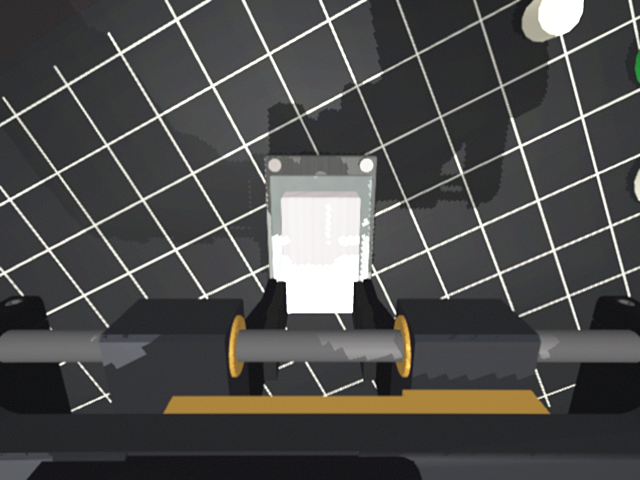

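The plate lies flat and centred: plate columns 281–360, platform 270–374. Next I press it.

Request:
{"fn": "apply_moves", "kwargs": {"deltas": [{"translation": [0,0,-0.02],"turn": [0,0,0],"hand": 0.02},{"translation": [0,0,-0.015],"turn": [0,0.002,0],"hand": 0.02},{"translation": [0,0,-0.008],"turn": [0,0,0],"hand": 0.02},{"translation": [0,0,-0.004],"turn": [0,0,0],"hand": 0.02},{"translation": [0,0,0],"turn": [0,0,0],"hand": 0.02}]}}

```text
time: 8.35
ee_pos: [0.5226, -0.0265, 0.1001]
eef_rot: [0.229, 0.973, -0.001, -0.001]
ft_force: [-0.9, 0.6, -0.1]
width: 0.0201
```

```bash
python3 - <<'E'
from h import *
say()
E
```

```text
t 8.35 tcp [ 0.5226 -0.0265  0.1001] jaw yaw 63.53 zaxis [-0.002 -0.001 -1.   ] w 0.0201 f [-0.9  0.6 -0.1]
```

Request:
{"fn": "apply_moves", "kwargs": {"deltas": [{"translation": [0,0,-0.005],"turn": [0,0,0],"hand": 0.02},{"translation": [0,0,-0.003],"turn": [0,0,0],"hand": 0.02},{"translation": [0,0,-0.003],"turn": [0,0,0],"hand": 0.02},{"translation": [0,0,0],"turn": [0,0,0],"hand": 0.02}]}}

```text
time: 8.75
ee_pos: [0.5233, -0.0265, 0.0903]
eef_rot: [0.229, 0.973, -0.0, -0.0]
ft_force: [-4.9, -0.3, 8.4]
width: 0.0203
```

```bash
python3 - <<'E'
from h import *
say()
E
```

```text
t 8.75 tcp [ 0.5233 -0.0265  0.0903] jaw yaw 63.52 zaxis [-0.001 -0.    -1.   ] w 0.0203 f [-4.9 -0.3  8.4]
```

Request:
{"fn": "apply_moves", "kwargs": {"deltas": [{"translation": [-0.0005,0,-0.002],"turn": [0,0,0],"hand": 0.02},{"translation": [0,0,-0.001],"turn": [0,0,0],"hand": 0.02},{"translation": [0,0,0],"turn": [0,0,0],"hand": 0.02}]}}

```text
time: 9.05
ee_pos: [0.5233, -0.0266, 0.0894]
eef_rot: [0.229, 0.973, 0.001, 0.0]
ft_force: [-4.8, 0.4, 9.3]
width: 0.02
```

Request:
{"fn": "apply_moves", "kwargs": {"deltas": [{"translation": [0,0,0],"turn": [0,0,0],"hand": 0.02},{"translation": [0,0,0],"turn": [0,0,0],"hand": 0.02},{"translation": [0,0,0],"turn": [0,0,0],"hand": 0.02}]}}

```text
time: 9.35
ee_pos: [0.5233, -0.0266, 0.0912]
eef_rot: [0.229, 0.973, 0.001, -0.0]
ft_force: [-4.0, 1.2, 6.1]
width: 0.0195
```

Request:
{"fn": "apply_moves", "kwargs": {"deltas": [{"translation": [-0.001,0,-0.004],"turn": [0,0,0],"hand": 0.02},{"translation": [-0.001,0,-0.003],"turn": [0,0,0],"hand": 0.02},{"translation": [0,0,-0.003],"turn": [0,0,0],"hand": 0.02},{"translation": [0,0,-0.003],"turn": [0,0,0],"hand": 0.02}]}}

```text
time: 9.75
ee_pos: [0.5236, -0.0267, 0.086]
eef_rot: [0.23, 0.973, 0.004, 0.001]
ft_force: [-23.5, 1.6, 51.3]
width: 0.0202
```

Request:
{"fn": "apply_moves", "kwargs": {"deltas": [{"translation": [0,0,-0.003],"turn": [0,0,0],"hand": 0.02},{"translation": [0,0,-0.003],"turn": [0,0,0],"hand": 0.02},{"translation": [0,0,-0.003],"turn": [0,0,0],"hand": 0.02}]}}

```text
time: 10.05
ee_pos: [0.5236, -0.0268, 0.0861]
eef_rot: [0.231, 0.973, 0.007, -0.0]
ft_force: [-18.5, 1.5, 41.5]
width: 0.02
```

Request:
{"fn": "apply_moves", "kwargs": {"deltas": [{"translation": [0,0,0.003],"turn": [0,0,0],"hand": 0.02},{"translation": [0,0,0.005],"turn": [0,0,0],"hand": 0.02},{"translation": [0,0,0.02],"turn": [0,0,0],"hand": 0.04},{"translation": [0,0,0.04],"turn": [0,0,0],"hand": 0.06},{"translation": [0,0,0.04],"turn": [0,0,0],"hand": 0.08}]}}

```text
time: 10.55
ee_pos: [0.5208, -0.027, 0.1951]
eef_rot: [0.231, 0.973, 0.006, -0.003]
ft_force: [1.6, -0.3, 0.6]
width: 0.0364
```

```bash
python3 - <<'E'
from h import *
say();c=calibration('wrist');im=camera('wrist')[:,:,::-1];cv2.imwrite('pics/w4.png',im)
g=cv2.cvtColor(im,6)
for t in (120,150,185,200):
  for k in blobs(cv2.morphologyEx((g>t).astype('uint8'),cv2.MORPH_OPEN,np.ones((5,5))),800):
    print(t,k[:,0].mean(0).round(),[np.round(q,1) for q in rect(c,k,.082)])
E
```

```text
t 10.55 tcp [ 0.5208 -0.027   0.1951] jaw yaw 63.3 zaxis [-0.003  0.014 -1.   ] w 0.0364 f [ 1.6 -0.3  0.6]
120 [364. 404.] [array([675.1, -54.9]), np.float64(341.0), np.float64(22.8), np.float64(63.0)]
120 [368. 349.] [array([627.8, -30.9]), np.float64(67.1), np.float64(17.6), np.float64(63.0)]
120 [320. 217.] [array([512.8, -19.7]), np.float64(106.5), np.float64(70.0), np.float64(-25.9)]
120 [620. 177.] [array([578.8, 191.1]), np.float64(45.4), np.float64(34.4), np.float64(-12.0)]
120 [625.  70.] [array([507.5, 211.9]), np.float64(40.4), np.float64(23.0), np.float64(-11.7)]
120 [515.  36.] [array([453.7, 153.3]), np.float64(31.9), np.float64(25.1), np.float64(77.3)]
150 [314. 222.] [array([513.1, -19.5]), np.float64(104.7), np.float64(69.8), np.float64(-26.5)]
150 [620. 177.] [array([578.9, 191.1]), np.float64(44.8), np.float64(34.3), np.float64(-12.0)]
150 [626.  70.] [array([507.6, 211.9]), np.float64(40.0), np.float64(23.0), np.float64(-11.7)]
150 [515.  36.] [array([453.7, 153.6]), np.float64(31.2), np.float64(25.1), np.float64(76.4)]
185 [324. 231.] [array([517.7, -22.4]), np.float64(91.8), np.float64(68.4), np.float64(-25.5)]
185 [620. 177.] [array([579.2, 191.4]), np.float64(44.5), np.float64(33.7), np.float64(-12.0)]
185 [626.  69.] [array([507.6, 212.2]), np.float64(39.3), np.float64(22.4), np.float64(-11.7)]
185 [519.  33.] [array([454.2, 157. ]), np.float64(24.3), np.float64(24.1), np.float64(-18.0)]
200 [325. 231.] [array([517.9, -22.1]), np.float64(91.8), np.float64(67.5), np.float64(-25.5)]
200 [619. 178.] [array([580.2, 191.2]), np.float64(42.1), np.float64(33.7), np.float64(-11.9)]
200 [519.  33.] [array([454.2, 157.1]), np.float64(24.3), np.float64(24.0), np.float64(10.3)]
```

View pics/w4.png

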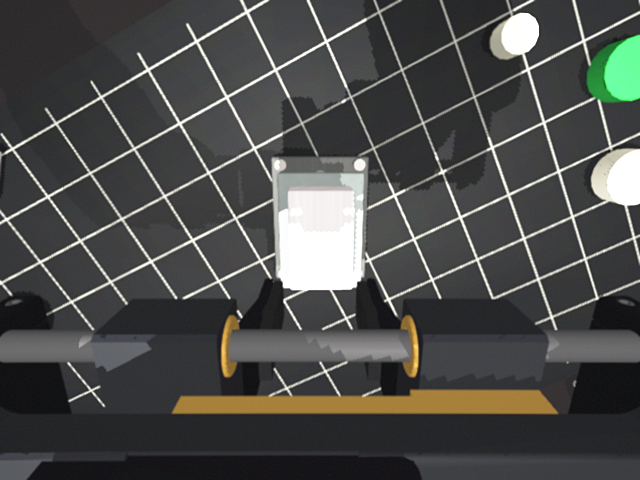

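Wrist: the plate is still flat and square on the platform (columns 290–355), and the platform is back up. The wide disc is at the right edge near (620,177). I'm moving to it now.

Request:
{"fn": "apply_moves", "kwargs": {"deltas": [{"translation": [0.013,0.04,0],"turn": [-0.005,-0.001,0],"hand": 0.08},{"translation": [0.013,0.04,0],"turn": [-0.005,-0.001,0],"hand": 0.08},{"translation": [0.013,0.04,0],"turn": [-0.004,-0.001,0],"hand": 0.08},{"translation": [0.013,0.04,0],"turn": [0,0,0],"hand": 0.08},{"translation": [0.013,0.04,0],"turn": [0,0,0],"hand": 0.08}]}}

```text
time: 11.1
ee_pos: [0.5924, 0.1727, 0.2067]
eef_rot: [0.237, 0.971, 0.005, 0.009]
ft_force: [0.3, -0.9, 1.0]
width: 0.0771
```

Request:
{"fn": "apply_moves", "kwargs": {"deltas": [{"translation": [0.013,0.035,-0.02],"turn": [0,0,0],"hand": 0.08},{"translation": [0.013,0.032,-0.02],"turn": [0,0,0],"hand": 0.08},{"translation": [0,0,0],"turn": [0,0,0],"hand": 0.08}]}}

```text
time: 11.4
ee_pos: [0.6191, 0.2514, 0.164]
eef_rot: [0.233, 0.972, 0.007, 0.009]
ft_force: [-1.0, -0.5, -1.0]
width: 0.0796
```

```bash
python3 - <<'E'
from h import *
say();c=calibration('wrist');im=camera('wrist')[:,:,::-1];cv2.imwrite('pics/w5.png',im)
g=cv2.cvtColor(im,6)
for k in blobs(cv2.morphologyEx((g>190).astype('uint8'),cv2.MORPH_OPEN,np.ones((5,5))),800): print(k[:,0].mean(0).round(),[np.round(q,1) for q in rect(c,k,.022)])
t=camera('top')[:,:,::-1];cv2.imwrite('pics/top1.png',t);ct=calibration('top')
g=cv2.cvtColor(t,6);g[:180]=0;g[265:]=0;g[:,:280]=0;g[:,355:]=0
for th in(205,215,225):
  for k in blobs(g>th,300): print('top',th,[np.round(q,1) for q in rect(ct,k,.082)])
cv2.imwrite('pics/v5.png',np.hstack([im[::2,::2],cv2.resize(t[150:290,250:390],(240,240))]))
E
```

```text
t 11.4 tcp [0.6191 0.2514 0.164 ] jaw yaw 63.08 zaxis [ 0.02   0.009 -1.   ] w 0.0796 f [-1.  -0.5 -1. ]
[312. 222.] [array([613.5, 251.4]), np.float64(53.1), np.float64(50.0), np.float64(-27.0)]
[274. 100.] [array([515.2, 270.3]), np.float64(49.1), np.float64(32.3), np.float64(84.8)]
[146.  74.] [array([457.8, 194.7]), np.float64(36.1), np.float64(30.6), np.float64(55.7)]
[633.  47.] [array([606.3, 524.2]), np.float64(76.5), np.float64(14.7), np.float64(0.1)]
top 205 [array([523.1, -27.9]), np.float64(80.1), np.float64(49.7), np.float64(-25.8)]
top 215 [array([522.8, -28.2]), np.float64(78.7), np.float64(47.5), np.float64(-26.6)]
top 225 [array([522.7, -27.9]), np.float64(76.8), np.float64(46.7), np.float64(-26.2)]
```

View pics/v5.png

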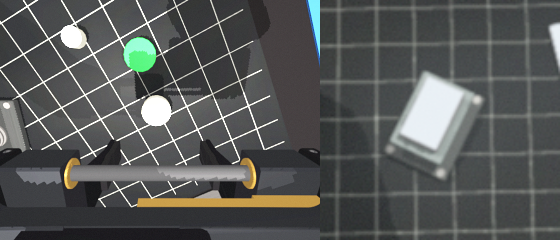

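Request:
{"fn": "apply_moves", "kwargs": {"deltas": [{"translation": [-0.003,-0.001,-0.025],"turn": [-0.004,0.008,0],"hand": 0.08},{"translation": [-0.003,-0.001,-0.025],"turn": [-0.004,0.008,0],"hand": 0.08},{"translation": [0,0,-0.025],"turn": [0,0.003,0],"hand": 0.08},{"translation": [0,0,-0.01],"turn": [0,0,0],"hand": 0.08},{"translation": [0,0,0],"turn": [0,0,0],"hand": 0.08}]}}

```text
time: 12.0
ee_pos: [0.6176, 0.2371, 0.0851]
eef_rot: [0.239, 0.971, 0.002, 0.006]
ft_force: [-1.5, 0.6, 0.0]
width: 0.0803
```

```bash
python3 - <<'E'
from h import *
say();c=calibration('wrist');im=camera('wrist')[:,:,::-1]
g=cv2.cvtColor(im,6)
for k in blobs(cv2.morphologyEx((g>190).astype('uint8'),cv2.MORPH_OPEN,np.ones((5,5))),800): print(k[:,0].mean(0).round(),[np.round(q,1) for q in rect(c,k,.022)])
E
```

```text
t 12.0 tcp [0.6176 0.2371 0.0851] jaw yaw 62.31 zaxis [ 0.013  0.001 -1.   ] w 0.0803 f [-1.5  0.6  0. ]
[333. 248.] [array([614.4, 251.1]), np.float64(49.1), np.float64(48.5), np.float64(-27.8)]
[288.  93.] [array([522.2, 268.9]), np.float64(48.3), np.float64(44.6), np.float64(-61.7)]
[98. 47.] [array([456.2, 192.2]), np.float64(30.0), np.float64(29.7), np.float64(-38.2)]
```

Request:
{"fn": "apply_moves", "kwargs": {"deltas": [{"translation": [-0.002,0.006,-0.015],"turn": [0,0.006,0.01],"hand": 0.08},{"translation": [-0.001,0.004,-0.015],"turn": [0,0.004,0.01],"hand": 0.08},{"translation": [0,0.002,-0.008],"turn": [0,0,0],"hand": 0.08},{"translation": [0,0,0],"turn": [0,0,0],"hand": 0.08}]}}

```text
time: 12.45
ee_pos: [0.6163, 0.2507, 0.0483]
eef_rot: [0.229, 0.973, 0.003, 0.003]
ft_force: [-1.0, 0.9, 0.2]
width: 0.08
```

```bash
python3 - <<'E'
from h import *
say()
E
```

```text
t 12.45 tcp [0.6163 0.2507 0.0483] jaw yaw 63.54 zaxis [ 0.007  0.004 -1.   ] w 0.08 f [-1.   0.9  0.2]
```

Request:
{"fn": "apply_moves", "kwargs": {"deltas": [{"translation": [-0.002,-0.001,-0.012],"turn": [-0.004,0.006,0],"hand": 0.08},{"translation": [0,0,-0.012],"turn": [0,0,0],"hand": 0.08},{"translation": [0,0,-0.005],"turn": [0,0,0],"hand": 0.08},{"translation": [0,0,0],"turn": [0,0,0],"hand": 0.08}]}}

```text
time: 12.85
ee_pos: [0.6141, 0.2496, 0.0165]
eef_rot: [0.229, 0.973, -0.0, 0.0]
ft_force: [-0.7, 0.5, 0.3]
width: 0.0802
```

```bash
python3 - <<'E'
from h import *
say()
E
```

```text
t 12.85 tcp [0.6141 0.2496 0.0165] jaw yaw 63.55 zaxis [ 0.    -0.001 -1.   ] w 0.0802 f [-0.7  0.5  0.3]
```

Request:
{"fn": "apply_moves", "kwargs": {"deltas": [{"translation": [0,0,0.001],"turn": [0,0,0],"hand": 0.06},{"translation": [0,0,0],"turn": [0,0,0],"hand": 0.045},{"translation": [0,0,0],"turn": [0,0,0],"hand": 0.04},{"translation": [0,0,0],"turn": [0,0,0],"hand": 0.04},{"translation": [0,0,0],"turn": [0,0,0],"hand": 0.04}], "newtons": 20}}

```text
time: 13.35
ee_pos: [0.6149, 0.2496, 0.0188]
eef_rot: [0.229, 0.973, 0.0, 0.001]
ft_force: [0.5, -0.5, -0.9]
width: 0.0496
```

Request:
{"fn": "apply_moves", "kwargs": {"deltas": [{"translation": [0,0,0],"turn": [0,0,0],"hand": 0.04},{"translation": [0,0,0],"turn": [0,0,0],"hand": 0.04}]}}

```text
time: 13.55
ee_pos: [0.6149, 0.2495, 0.0189]
eef_rot: [0.229, 0.973, 0.0, 0.001]
ft_force: [0.1, -0.3, -1.7]
width: 0.0497
```

```bash
python3 - <<'E'
from h import *
say()
E
```

```text
t 13.55 tcp [0.6149 0.2495 0.0189] jaw yaw 63.52 zaxis [ 0.002 -0.    -1.   ] w 0.0497 f [ 0.1 -0.3 -1.7]
```

Request:
{"fn": "apply_moves", "kwargs": {"deltas": [{"translation": [0,0,0.03],"turn": [0,0,0],"hand": 0.04},{"translation": [0,0,0.045],"turn": [0,0,0],"hand": 0.04},{"translation": [0,0,0.045],"turn": [0,0,0],"hand": 0.04},{"translation": [-0.007,-0.02,0.02],"turn": [0,0,0],"hand": 0.04},{"translation": [-0.012,-0.035,0],"turn": [0,0,0],"hand": 0.04}]}}

```text
time: 14.05
ee_pos: [0.593, 0.1979, 0.1613]
eef_rot: [0.226, 0.974, -0.001, -0.001]
ft_force: [0.4, -1.5, -1.2]
width: 0.0494
```

Request:
{"fn": "apply_moves", "kwargs": {"deltas": [{"translation": [-0.012,-0.036,0],"turn": [0,0,0],"hand": 0.04},{"translation": [-0.012,-0.036,0],"turn": [0,0,0],"hand": 0.04},{"translation": [-0.012,-0.036,0],"turn": [0,0,0],"hand": 0.04},{"translation": [-0.012,-0.036,0],"turn": [0,0,0],"hand": 0.04},{"translation": [-0.01,-0.025,0],"turn": [0,0,0],"hand": 0.04}]}}

```text
time: 14.55
ee_pos: [0.5322, 0.0223, 0.163]
eef_rot: [0.225, 0.974, 0.001, 0.001]
ft_force: [0.4, 0.3, -0.6]
width: 0.0495
```

Request:
{"fn": "apply_moves", "kwargs": {"deltas": [{"translation": [0,0,0],"turn": [0,0,0],"hand": 0.04},{"translation": [0,0,0],"turn": [0,0,0],"hand": 0.04}]}}

```text
time: 14.75
ee_pos: [0.531, 0.0179, 0.1635]
eef_rot: [0.228, 0.974, 0.001, 0.001]
ft_force: [0.0, 0.7, -0.7]
width: 0.0495
```

```bash
python3 - <<'E'
from h import *
say()
E
```

```text
t 14.75 tcp [0.531  0.0179 0.1635] jaw yaw 63.59 zaxis [ 0.002  0.002 -1.   ] w 0.0495 f [ 0.   0.7 -0.7]
```

Request:
{"fn": "apply_moves", "kwargs": {"deltas": [{"translation": [-0.004,-0.02,0],"turn": [0,0,0],"hand": 0.04},{"translation": [-0.003,-0.017,-0.01],"turn": [0,0,0],"hand": 0.04},{"translation": [0,-0.005,-0.015],"turn": [-0.002,0.002,0],"hand": 0.04},{"translation": [0,0,-0.01],"turn": [0,0,0],"hand": 0.04},{"translation": [0,0,0],"turn": [0,0,0],"hand": 0.04}]}}

```text
time: 15.25
ee_pos: [0.5253, -0.0199, 0.1263]
eef_rot: [0.225, 0.974, 0.0, 0.0]
ft_force: [-0.5, 0.7, -0.8]
width: 0.0496
```

```bash
python3 - <<'E'
from h import *
say()
E
```

```text
t 15.25 tcp [ 0.5253 -0.0199  0.1263] jaw yaw 63.95 zaxis [ 0.  0. -1.] w 0.0496 f [-0.5  0.7 -0.8]
```

Request:
{"fn": "apply_moves", "kwargs": {"deltas": [{"translation": [-0.001,-0.003,-0.01],"turn": [0,0,0],"hand": 0.04},{"translation": [-0.001,-0.003,-0.008],"turn": [0,0,0],"hand": 0.04},{"translation": [0,0,-0.003],"turn": [0,0,0],"hand": 0.04},{"translation": [0,0,0],"turn": [0,0,0],"hand": 0.04}]}}

```text
time: 15.65
ee_pos: [0.5235, -0.0238, 0.103]
eef_rot: [0.224, 0.975, 0.0, -0.0]
ft_force: [0.5, 0.6, -1.8]
width: 0.0494
```

```bash
python3 - <<'E'
from h import *
say();cv2.imwrite('pics/w6.png',camera('wrist')[:,:,::-1])
E
```

```text
t 15.65 tcp [ 0.5235 -0.0238  0.103 ] jaw yaw 64.15 zaxis [-0.001  0.    -1.   ] w 0.0494 f [ 0.5  0.6 -1.8]
```

View pics/w6.png

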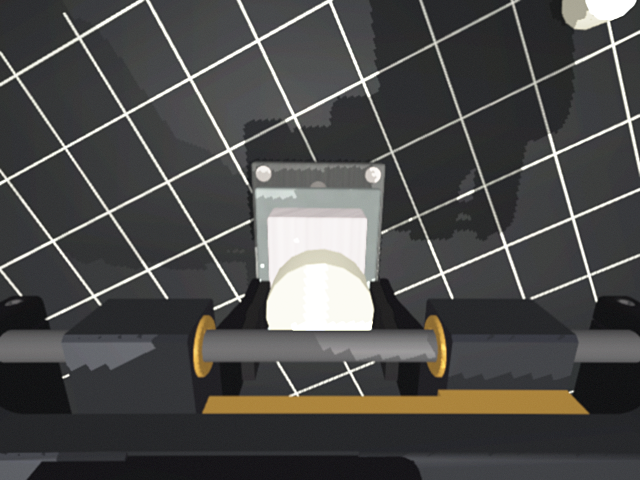

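Wrist: the disc (columns 267–373) is over the plate (267–367), centred to about 1 mm. I'm lowering it.

Request:
{"fn": "apply_moves", "kwargs": {"deltas": [{"translation": [0,-0.001,-0.002],"turn": [0,0,0],"hand": 0.04},{"translation": [0,0,-0.0015],"turn": [0,0,0],"hand": 0.04},{"translation": [0,0,0],"turn": [0,0,0],"hand": 0.04}]}}

```text
time: 16.0
ee_pos: [0.5242, -0.0247, 0.1003]
eef_rot: [0.224, 0.975, 0.001, 0.0]
ft_force: [0.5, -0.7, -1.3]
width: 0.0492
```

```bash
python3 - <<'E'
from h import *
say()
E
```

```text
t 16.0 tcp [ 0.5242 -0.0247  0.1003] jaw yaw 64.15 zaxis [ 0.001  0.001 -1.   ] w 0.0492 f [ 0.5 -0.7 -1.3]
```

Request:
{"fn": "apply_moves", "kwargs": {"deltas": [{"translation": [-0.0005,-0.0005,-0.0015],"turn": [0,0,0],"hand": 0.04},{"translation": [0,0,-0.001],"turn": [0,0,0],"hand": 0.04},{"translation": [0,0,0],"turn": [0,0,0],"hand": 0.04}]}}

```text
time: 16.3
ee_pos: [0.5241, -0.0252, 0.0983]
eef_rot: [0.224, 0.975, 0.001, 0.001]
ft_force: [-0.5, 0.8, 2.3]
width: 0.0494
```

```bash
python3 - <<'E'
from h import *
say()
E
```

```text
t 16.3 tcp [ 0.5241 -0.0252  0.0983] jaw yaw 64.15 zaxis [ 0.002  0.001 -1.   ] w 0.0494 f [-0.5  0.8  2.3]
```

Request:
{"fn": "apply_moves", "kwargs": {"deltas": [{"translation": [0,0,0],"turn": [0,0,0],"hand": 0.055},{"translation": [0,0,0],"turn": [0,0,0],"hand": 0.065},{"translation": [0,0,0],"turn": [0,0,0],"hand": 0.065},{"translation": [0,0,0.01],"turn": [0,0,0],"hand": 0.065},{"translation": [0,0,0.03],"turn": [0,0,0],"hand": 0.065}]}}

```text
time: 16.8
ee_pos: [0.522, -0.0253, 0.1368]
eef_rot: [0.224, 0.975, -0.001, -0.002]
ft_force: [0.7, -0.2, 0.4]
width: 0.0645
```

Request:
{"fn": "apply_moves", "kwargs": {"deltas": [{"translation": [0,0,0.02],"turn": [0,0,0],"hand": 0.065},{"translation": [0,0,0],"turn": [0,0,0],"hand": 0.02},{"translation": [0,0,0],"turn": [0,0,0],"hand": 0.02},{"translation": [0,0,0],"turn": [0,0,0],"hand": 0.02},{"translation": [0,0,0],"turn": [0,0,0],"hand": 0.02}]}}

```text
time: 17.3
ee_pos: [0.5236, -0.0256, 0.1616]
eef_rot: [0.224, 0.975, 0.001, 0.001]
ft_force: [-0.6, 0.1, -0.5]
width: 0.0406
```

Request:
{"fn": "apply_moves", "kwargs": {"deltas": [{"translation": [0,0,0],"turn": [0,0,0],"hand": 0.02},{"translation": [0,0,0],"turn": [0,0,0],"hand": 0.02},{"translation": [0,0,0],"turn": [0,0,0],"hand": 0.02}]}}

```text
time: 17.6
ee_pos: [0.5228, -0.0256, 0.1601]
eef_rot: [0.224, 0.975, -0.0, -0.0]
ft_force: [-0.4, -0.3, 0.9]
width: 0.0217
```

```bash
python3 - <<'E'
from h import *
say();cv2.imwrite('pics/w7.png',camera('wrist')[:,:,::-1])
E
```

```text
t 17.6 tcp [ 0.5228 -0.0256  0.1601] jaw yaw 64.11 zaxis [-0.001  0.    -1.   ] w 0.0217 f [-0.4 -0.3  0.9]
```

View pics/w7.png

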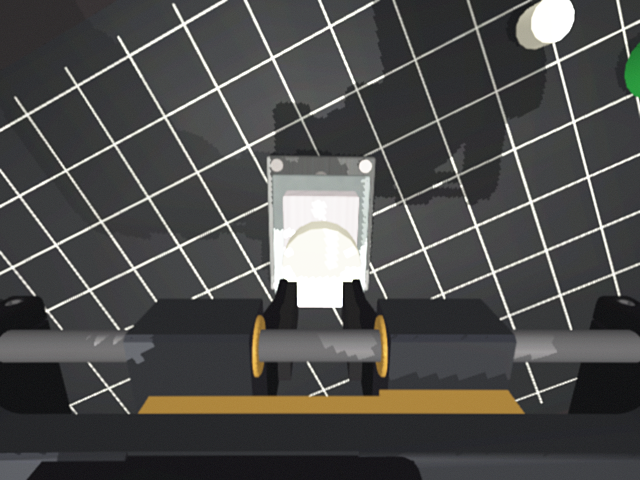

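The disc sits centred on the plate (columns 281–360). Next I press it.

Request:
{"fn": "apply_moves", "kwargs": {"deltas": [{"translation": [0,0,-0.015],"turn": [0,0,0],"hand": 0.02},{"translation": [0,0,-0.014],"turn": [0,0,0],"hand": 0.02},{"translation": [0,0,-0.006],"turn": [0,0,0],"hand": 0.02},{"translation": [0,0,-0.003],"turn": [0,0,0],"hand": 0.02},{"translation": [0,0,0],"turn": [0,0,0],"hand": 0.02}]}}

```text
time: 18.15
ee_pos: [0.5227, -0.0257, 0.1201]
eef_rot: [0.224, 0.975, -0.0, -0.001]
ft_force: [1.0, -0.8, -0.3]
width: 0.0201
```

```bash
python3 - <<'E'
from h import *
say()
E
```

```text
t 18.15 tcp [ 0.5227 -0.0257  0.1201] jaw yaw 64.11 zaxis [-0.001 -0.    -1.   ] w 0.0201 f [ 1.  -0.8 -0.3]
```

Request:
{"fn": "apply_moves", "kwargs": {"deltas": [{"translation": [0,0,-0.004],"turn": [0,0,0],"hand": 0.02},{"translation": [0,0,-0.003],"turn": [0,0,0],"hand": 0.02},{"translation": [0,0,-0.003],"turn": [0,0,0],"hand": 0.02},{"translation": [0,0,-0.002],"turn": [0,0,0],"hand": 0.02}]}}

```text
time: 18.55
ee_pos: [0.5233, -0.0258, 0.1095]
eef_rot: [0.224, 0.975, 0.0, -0.0]
ft_force: [-4.7, -0.3, 11.1]
width: 0.0199
```

Request:
{"fn": "apply_moves", "kwargs": {"deltas": [{"translation": [-0.0005,0,-0.001],"turn": [0,0,0],"hand": 0.02},{"translation": [-0.0005,0,-0.001],"turn": [0,0,0],"hand": 0.02},{"translation": [0,0,-0.001],"turn": [0,0,0],"hand": 0.02},{"translation": [0,0,-0.001],"turn": [0,0,0],"hand": 0.02},{"translation": [0,0,-0.001],"turn": [0,0,0],"hand": 0.02}]}}

```text
time: 19.05
ee_pos: [0.5233, -0.0258, 0.1088]
eef_rot: [0.224, 0.974, 0.002, 0.001]
ft_force: [-5.5, 0.9, 13.4]
width: 0.0203
```

```bash
python3 - <<'E'
from h import *
say()
E
```

```text
t 19.05 tcp [ 0.5233 -0.0258  0.1088] jaw yaw 64.06 zaxis [ 0.002  0.004 -1.   ] w 0.0203 f [-5.5  0.9 13.4]
```

Held for over 0.5 s at about 9 mm. I'm lifting off gently and moving clear for a check.

Request:
{"fn": "apply_moves", "kwargs": {"deltas": [{"translation": [0,0,0.003],"turn": [0,0,0],"hand": 0.02},{"translation": [0,0,0.005],"turn": [0,0,0],"hand": 0.02},{"translation": [0,0,0.02],"turn": [0,0,0],"hand": 0.02},{"translation": [0,0,0.04],"turn": [0,0,0],"hand": 0.02},{"translation": [0,0.03,0.04],"turn": [0,0,0],"hand": 0.02}]}}

```text
time: 19.55
ee_pos: [0.5205, 0.0005, 0.2164]
eef_rot: [0.228, 0.974, -0.0, -0.003]
ft_force: [1.5, -0.7, 0.5]
width: 0.0199
```

Request:
{"fn": "apply_moves", "kwargs": {"deltas": [{"translation": [0,0.04,0],"turn": [0,0,0],"hand": 0.02},{"translation": [0,0.04,0],"turn": [0,0,0],"hand": 0.02},{"translation": [0,0.04,0],"turn": [0,0,0],"hand": 0.02},{"translation": [0,0.04,0],"turn": [0,0,0],"hand": 0.02},{"translation": [0,0.04,0],"turn": [0,0,0],"hand": 0.02}]}}

```text
time: 20.05
ee_pos: [0.5237, 0.2053, 0.2247]
eef_rot: [0.231, 0.973, 0.004, 0.004]
ft_force: [1.0, 1.4, -0.2]
width: 0.0197
```

Request:
{"fn": "apply_moves", "kwargs": {"deltas": [{"translation": [0,0.02,0],"turn": [0,0,0],"hand": 0.02},{"translation": [0,0,0],"turn": [0,0,0],"hand": 0.02},{"translation": [0,0,0],"turn": [0,0,0],"hand": 0.02}]}}

```text
time: 20.35
ee_pos: [0.5221, 0.2329, 0.2241]
eef_rot: [0.227, 0.974, 0.005, 0.003]
ft_force: [0.6, -0.6, -0.1]
width: 0.0203
```

```bash
python3 - <<'E'
from h import *
say();t=camera('top')[:,:,::-1];s=camera('scene')[:,:,::-1];ct=calibration('top')
cv2.imwrite('pics/v8.png',np.hstack([cv2.resize(t[130:340,150:510],(480,280)),cv2.resize(s[220:340,260:400],(320,280))]))
g=cv2.cvtColor(t,6);m=(g>205).astype('uint8');m[:100]=0;m[340:]=0;m[:,:120]=0
for k in blobs(cv2.morphologyEx(m,cv2.MORPH_OPEN,np.ones((3,3))),100): print(k[:,0].mean(0).round(),[np.round(q,1) for q in rect(ct,k,.024)],[np.round(q,1) for q in rect(ct,k,.082)])
E
```

```text
t 20.35 tcp [0.5221 0.2329 0.2241] jaw yaw 63.82 zaxis [ 0.008  0.008 -1.   ] w 0.0203 f [ 0.6 -0.6 -0.1]
[448. 310.] [array([ 322.2, -308.7]), np.float64(77.1), np.float64(49.0), np.float64(43.2)] [array([ 317.9, -298.4]), np.float64(73.8), np.float64(46.9), np.float64(43.2)]
[217. 254.] [array([454. , 186.6]), np.float64(26.6), np.float64(23.9), np.float64(0.9)] [array([443.9, 175.3]), np.float64(25.4), np.float64(22.8), np.float64(0.9)]
[310. 229.] [array([506.1, -12.5]), np.float64(51.3), np.float64(22.8), np.float64(77.3)] [array([493.8, -15.2]), np.float64(49.0), np.float64(21.8), np.float64(77.3)]
[317. 209.] [array([547.3, -28.2]), np.float64(62.3), np.float64(55.3), np.float64(-28.3)] [array([533.2, -30.2]), np.float64(59.5), np.float64(52.9), np.float64(-28.3)]
[399. 179.] [array([ 615.9, -213.1]), np.float64(77.6), np.float64(48.1), np.float64(12.2)] [array([ 598.9, -206.9]), np.float64(74.2), np.float64(46.0), np.float64(12.2)]
[143. 227.] [array([518.8, 359.3]), np.float64(526.0), np.float64(88.7), np.float64(17.8)] [array([505.9, 340.4]), np.float64(503.1), np.float64(84.8), np.float64(17.8)]
[134. 128.] [array([745.2, 380.9]), np.float64(151.0), np.float64(12.8), np.float64(23.6)] [array([722.5, 361.1]), np.float64(144.4), np.float64(12.2), np.float64(23.6)]
```

View pics/v8.png

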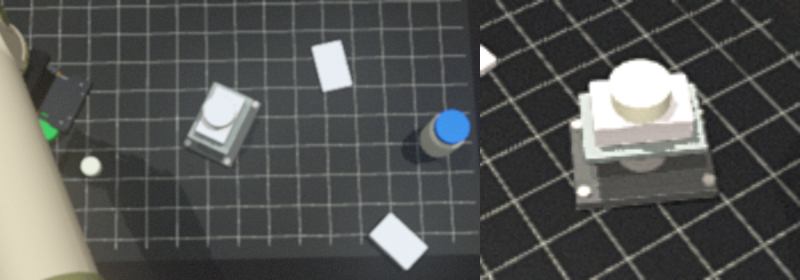

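The stack is flat, centred and up, and the bystanders haven't moved. I'm handing in.

```bash
python3 -c "
from bench import order;print(order.close_job())"
```

```text
the job is handed in; nothing more can be done
None
```

The job is handed in at about 20 s of robot time. The thick plate is on the platform with the wide disc on it, and each was pressed separately.

- **Plate:** I took the leftmost thick plate and set it on the platform. After its press, the top view put it within about 1 mm and 1° of the seat.
- **Plate press:** I held it down for over 0.5 s. A first, lighter press slipped back, and my second press went to the stop. The wrist force reached about 51 N, far above the 15 N needed and higher than I intended. That is under the 120 N wrist limit. It also passed 40 N, but only the fingertips were touching, and the 40 N limit names the arm and gripper body. The report gave no verdict on it.
- **Disc and its press:** I set the disc on the plate's middle and pressed it to an estimated 9 mm, reading 11–13 N, for over 0.5 s.
- **Last check:** The final top and scene pictures show both pieces flat and centred, with the platform up. That placement is judged by eye, because the final colour mask did not separate the white disc from the plate. The thin plate and narrow disc measured within about 1 mm of their starts, and the bottle looked unmoved. The gripper was clear of everything.

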